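# Strip the hand mincer: push out the worm and box it

## Robot

A 6-joint arm with a two-finger parallel gripper is mounted at the origin on a cart in front of the work surface, level with it; the furniture and walls round the work are solid. World frame = base frame: x ahead of the robot, y to its left, z up, the work surface at z = 0. Lengths are in m, angles in rad, forces in N, time in s.
With the tool pointing down it reaches from about 0.4 to 0.925 m from the base axis. Payload 3.4 kg.
Tool frame: the origin (TCP) lies midway between the tips of the shut fingers; the grasp point (between the pads) lies arm.hold_point_z behind it (arm.hold_point_z is the distance from the TCP to the grasp point, in m); z points along the fingers, y is the line along which they close (so a half turn about z gives the same grasp; the last joint's range is limited). The gripper opens to 85 mm and grips with 20 to 120 N. Pads are 22 mm wide; open, the fingers measure 114 mm over their backs; the gripper's body (76 mm by 85 mm) begins 54 mm behind the grasp point. The pads swing forward as they close: fully open they stand 13 mm farther back than shut.
Start: joints at [-1.385, 0.307, 1.506, -0, 1.328, -0.073], TCP at [0.147, -0.556, 0.231] pointing down, gripper open.
Joint ranges: [-3.12, 3.12], [-1.05, 2.28], [0.14, 2.33], [-1.42, 4.57], [0.1, 2.73], [-2.68, 2.68]. Speed limits (rad/s): [2.57, 2.57, 3.14, 3.14, 3.14, 3.14].

## Interface

Orientations are given as [roll, pitch, yaw] about the fixed x, y, z axes, in that order (R = Rz(yaw) Ry(pitch) Rx(roll)).
In Python, from workcell import status, eyes, job, arm gives the robot as it stands.
- The arm moves only by the tool carry_out, never from a script. Its argument "increments" is a list that holds one entry, the list of rows, each a list of 6 numbers: the shift along the tool's x, y, z in m, then the turn, a rotation vector about the tool's x, y, z in degrees. In form: [[[dx, dy, dz, wx, wy, wz], ...]]. A call has 1 to 10 rows; each row is the pose to reach, as a shift and turn from the pose commanded when the call began, along the tool's axes at that moment; what a row does not reach only later rows make up. A row lasts 1/10 s, in which the tool goes at most 50 mm and 8.59 degrees, less where a joint would pass 70% of its speed; a pose out of reach is approached as far as the arm can. A call with a gripper value outside its range is refused whole. "fingers" is the opening, from 0 (shut) to 1 (fully open), set as the call begins (left out, the last holds). The fingers move at their own pace and stop on an object; "grip_force" is the grip in N (left out, the last holds). Time passes only in rows, so rows that repeat a pose let the fingers close. It gives the time, the measured TCP pose, the force, the opening and the grip force at its end, in the units of the state.
- status.get_state(): the state, without advancing time (a new reading comes with each control period).
- eyes.get_image(name): name is "scene" or "top" or "wrist"; returns the picture (420x560x3 uint8, red, green, blue); there is no depth.
- eyes.get_calibration(name): a dict with "fx", "fy", "cx", "cy" (pixels), "R" (3x3) and "t" (3): a world point X has camera coordinates R X + t; the wrist camera has in their place "mount" (4x4, takes a point from camera to tool coordinates, whose origin is the TCP and whose axes are the flange's). Camera axes: x right, y down, z forward; pixel columns grow to the right and rows downward; lengths in m; the calibration is good to about 2 mm. The wrist camera is an equidistant fisheye: a pixel r from the principal point sees the ray r / f radians off the axis. A picture is of the moment at which its call begins: read the wrist's pose just before it. get_calibration takes no time and is no camera call.
- job.hand_in(): hands the job in; it is judged then, once.
The state is a dict: "clock": time; "joint_positions": joint angles; "qd": joint speeds; "effort": joint torques, N m; "eef_pos": TCP position; "tcp_rot": TCP orientation; "force": force on the tool from outside, world axes, zero at the start; "wrist_torque": the same for the moment, N m; "gripper_width": finger opening in m; "grip_force": force on a finger pad.
Only numpy, scipy, OpenCV 4.12 (cv2) and the standard library are available. Lean on these libraries where they do the work, as an engineer would, in place of code of your own. Each camera call takes 0.05 s, during which the arm holds its last target. There are 200 camera calls.

## Task

Strip the hand mincer for storage: take the red-handled push rod and push it through the bore at the narrow tail end of the mincer until the worm comes out of the wide mouth on the far side into the empty green tray. Draw the rod out again and lay it down flat on the table, lift the flap of the grey parts box, and lay the worm flat in the lower tier beneath the flap; put it in, do not drop it in from a height. Leave the mincer's ring nut and the measuring cup where they are.

Things in the scene. Friction and masses are not known exactly. Their poses are not given: they have to be found in the camera images.
- mincer: Cast aluminium hand mincer fixed on a round suction foot, crank and ring nut off; origin under it. Its x axis runs along the level bore, from narrow tail to wide mouth; bore axis 160 mm up. From x = -68 (tail face) to -36 mm the bore is 22 mm wide, its start countersunk to 32, then 48 mm wide to the mouth at x = 50. Feed neck (70 mm wide rim, top 250 mm up) above x = -6 mm. Nothing blocks the bore but the worm.
- bore_entry (a point): Centre of the tail bore's opening on the outer face of the narrow tail boss (43 mm wide), 160 mm above the table; x axis points along the bore, into the mincer.
- mouth (a point): Centre of the 48 mm wide open mouth of the mincer, 160 mm above the table and 116 mm from bore_entry along the bore; x axis points out of the mincer. The green tray lies below and beyond it.
- worm_center (a point): The steel worm (feed screw), at its middle on its axis, x along it: 68 mm long flight of 42 mm diameter (collides as a plain cylinder), a 16 mm round shank 26 mm long at the -x end, a 10 mm square, round-nosed stud 12 mm long at the +x end; 106 mm overall, 0.2 to 0.35 kg. It starts loose in the mincer, wholly inside, shank in the tail bore 6 mm behind the tail face; once out it lies in the tray and may roll or turn.
- rod_grip (a point): Push rod (0.16 kg), at the middle of its red grip, on its axis, 20 mm above the table as it lies. x points along it to the tip. Grip: 80 mm long, 26 mm wide, 28 mm high, flat sided. A black 40 mm square plate 8 mm thick at each end of the grip (guard toward the tip, pommel behind). Steel shaft of 14 mm diameter runs 122 mm on from the guard. Pushed home, the guard meets the tail face and the tip is about 4 mm out of the mouth.
- rod_tip (a point): Centre of the blunt end of the push rod's steel shaft, on its axis, 170 mm from rod_grip along its x.
- parts_box: Grey two-tier box, 190 mm (x) by 160 mm (y), fixed to the table; origin under its centre, front is -x. Walls 4 mm, floor 4 mm; side walls 94 mm high, front and back 60 mm. The lower tier is the space 182 by 152 mm below the white flap, from the floor to 62 mm up. It stands on the right-hand cart; between it and the mincer's cart runs a tubular guard rail, its top 155 mm up.
- flap (a joint): Angle of the white divider flap (178 by 150 mm, 3 mm thick) about its hinge along y at the back (+x) of the parts box: 0 level and shut, grows as the front edge rises, 1.57 upright, stop at 1.85. A stiff hinge (0.12 N m): it stays where it is left. Starts at 0 to 0.1.
- flap_knob (a point): Centre of the black ball knob, 22 mm diameter, 28 mm above the flap (on a thin stem), near the flap's front edge: in the flap's frame 148 mm in front of the hinge and 28 mm above it. It moves with the flap; some 2 N lift it.
- flap_hinge (a point): Middle of the flap's hinge axis, 64 mm above the table, 89 mm behind the centre of the parts box; it turns with the flap, its y axis is the hinge axis.
- catch_tray: Loose green tray, 332 by 269 mm, floor 3 mm thick, rim 20 mm high, origin under its centre; it lies under and beyond the mincer's mouth to catch the worm.
- ring_nut: The mincer's ring nut, an aluminium ring with six lugs, 100 mm across, 26 mm high, lying flat behind the mincer; origin under its centre. A bystander.
- measuring_cup: Steel measuring cup with a strap handle, 74 mm wide, 74 mm high, origin under it. A bystander.

How it is judged:
On the way:
1. the push rod, passed through the tail bore, has pushed the worm out of the mouth: its tip stands in the barrel and the worm lies low, beyond the mouth (x of rod_tip in the frame of mincer between -0.03 and 0.09 m and y of rod_tip in the frame of mincer between -0.024 and 0.024 m and z of rod_tip in the frame of mincer between 0.136 and 0.184 m and x of worm_center in the frame of mincer above 0.05 m and height (world z) of worm_center below 0.08 m), for 0.05 s.
At the end, for the whole second after the job is handed in: the worm lies flat (within 20 degrees) and at rest in the lower tier of the parts box, its axis less than 40 mm above the underside of the box; the push rod lies flat and at rest on the table top (or in a tray), its axis below 45 mm (x of worm_center in the frame of parts_box between -0.09 and 0.09 m and y of worm_center in the frame of parts_box between -0.075 and 0.075 m and z of worm_center in the frame of parts_box between 0.01 and 0.04 m and angle between worm_center's own x axis and vertical between 1.2 and 1.94 rad and linear speed of each of worm, push_rod below 0.03 m/s and height (world z) of rod_grip between 0.005 and 0.045 m and height (world z) of rod_tip below 0.05 m); the robot touches nothing.
It fails at once if the worm is dropped into the parts box: over the box it falls freely at more than 0.9 m/s (horizontal distance between worm_center and parts_box below 0.1 m and linear speed of worm above 0.9 m/s and contact force between the fingers and worm below 0.5 N).
It fails at once if the ring nut is knocked more than 40 mm aside (distance of ring_nut from where it was at the start of the episode above 0.04 m).
It fails at once if the measuring cup is knocked more than 40 mm aside (distance of measuring_cup from where it was at the start of the episode above 0.04 m).
It also fails if it takes over 72 s, if anything falls off the work surface, if the arm or the gripper's body presses on something with over 40 N, if the wrist force passes 120 N, or if a joint passes its speed limit or range.

## Working session

There is one attempt and no reset: what is moved stays moved. The work goes in short steps, Python scripts to look and compute and a tool call to move; the robot and the scene stay as the last step left them, time stands still between calls to the robot, and variables do not carry over. Pictures are saved under pics/ and viewed, at most 10 in all, crops included, and the job is handed in when it is done.

Besides the shell and the picture viewer there is one more tool, called after "Call:" by a JSON object that holds its "api" and its "payload". carry_out: Moves the arm, as the interface text tells. Its arguments: {"type":"object","properties":{"increments":{"type":"array","items":{"type":"array","items":{"type":"array","items":{"type":"number"}}}},"fingers":{"type":"number"},"grip_force":{"type":"number"}},"required":["increments"]}

```bash
ls; mkdir -p pics; cat > h.py <<'E'
import numpy as np, cv2
from scipy.spatial.transform import Rotation as Rn
from workcell import status, eyes, job, arm
np.set_printoptions(precision=4,suppress=True)
def snap(n,f):
    im=eyes.get_image(n); cv2.imwrite('pics/'+f+'.png',im[:,:,::-1]); return im
def ray(n,u,v,st=None):
    c=eyes.get_calibration(n)
    if n!='wrist':
        R=np.array(c['R']);t=np.array(c['t'])
        d=R.T@np.array([(u-c['cx'])/c['fx'],(v-c['cy'])/c['fy'],1]); return -R.T@t,d/np.linalg.norm(d)
    m=np.array(c['mount']);x=(u-c['cx'])/c['fx'];y=(v-c['cy'])/c['fy'];r=np.hypot(x,y)
    d=np.array([np.sin(r)*x/r,np.sin(r)*y/r,np.cos(r)])
    Rt=Rn.from_euler('xyz',st['tcp_rot']).as_matrix();p=np.array(st['eef_pos'])
    return p+Rt@m[:3,3],Rt@(m[:3,:3]@d)
def atz(n,u,v,z,st=None):
    o,d=ray(n,u,v,st); return o+d*(z-o[2])/d[2]
def tri(rs):
    A=sum(np.eye(3)-np.outer(d,d) for o,d in rs);b=sum((np.eye(3)-np.outer(d,d))@o for o,d in rs)
    p=np.linalg.solve(A,b); return p,[np.linalg.norm(np.cross(p-o,d)) for o,d in rs]
def proj(n,X):
    c=eyes.get_calibration(n);q=np.array(c['R'])@X+np.array(c['t']);return c['fx']*q[0]/q[2]+c['cx'],c['fy']*q[1]/q[2]+c['cy']
E
python3 - <<'E'
from h import *
print(status.get_state()); print(arm.hold_point_z)
for n in ('scene','top','wrist'): 
    print(n,eyes.get_calibration(n)); snap(n,n+'0')
E
```

```text
pics
{'clock': 0.0, 'joint_positions': array([-1.3855,  0.3075,  1.5076, -0.    ,  1.3284, -0.0735]), 'qd': array([-0.0009,  0.0004, -0.0006,  0.0006, -0.001 , -0.0009]), 'effort': array([ -0.0002, -45.7548, -25.1912,  -0.0001,   0.0131,  -0.    ]), 'eef_pos': array([ 0.147 , -0.5552,  0.2304]), 'tcp_rot': array([-3.1396, -0.0001,  0.2588]), 'force': array([ 0.4984, -0.4774,  0.3803]), 'wrist_torque': array([ 0.0046,  0.0044, -0.0174]), 'grip_force': 0.0, 'gripper_width': 0.08537495422111825}
0.0187
scene {'fx': 437.14806171629937, 'fy': 437.14806171629937, 'cx': 279.2796373829387, 'cy': 214.33788896810066, 'R': array([[-0.9042, -0.4265, -0.0223],
       [-0.2318,  0.5339, -0.8132],
       [ 0.3587, -0.7301, -0.5816]]), 't': array([0.4929, 0.2427, 1.0877])}
top {'fx': 476.7935782433613, 'fy': 476.7935782433613, 'cx': 283.2566042153605, 'cy': 201.28896614140646, 'R': array([[-0.3833, -0.9236,  0.0007],
       [-0.9034,  0.3748, -0.2083],
       [ 0.1922, -0.0805, -0.9781]]), 't': array([0.2016, 0.5494, 1.7288])}
wrist {'fx': 325.19226210127806, 'fy': 325.19226210127806, 'cx': 280.2495593038493, 'cy': 213.2088707521718, 'mount': array([[ 0.0014, -0.9597, -0.2809,  0.0717],
       [ 1.    ,  0.0012,  0.0008,  0.0001],
       [-0.0005, -0.2809,  0.9597, -0.1439],
       [ 0.    ,  0.    ,  0.    ,  1.    ]])}
```

View pics/top0.png

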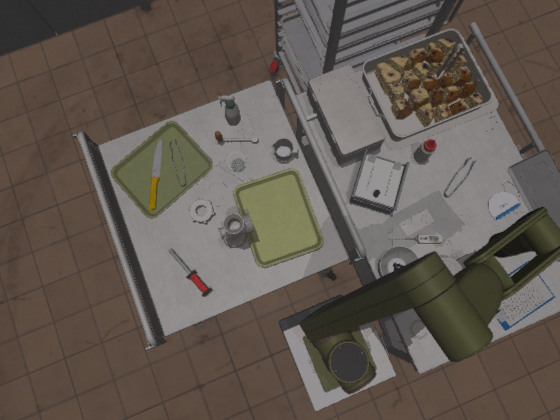

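View pics/scene0.png

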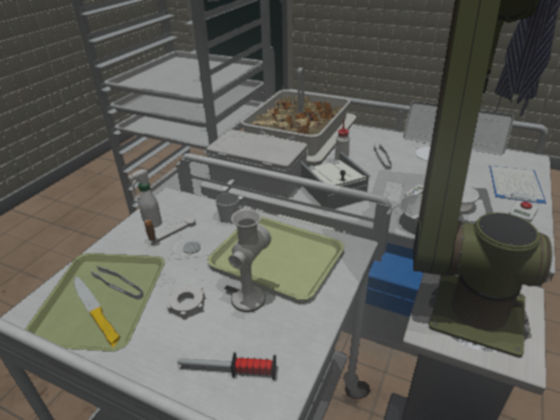

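```bash
python3 - <<'E'
import cv2,numpy as np
t=cv2.imread('pics/top0.png');s=cv2.imread('pics/scene0.png')
a=cv2.resize(t[170:310,150:350],(800,560),interpolation=cv2.INTER_CUBIC)[:, :]
cv2.imwrite('pics/c1.png',a)   # 4x
b=cv2.resize(s[150:390,120:390],None,fx=2.5,fy=2.5,interpolation=cv2.INTER_CUBIC)
cv2.imwrite('pics/c2.png',b)
E
```

```text
(no output)
```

View pics/c1.png

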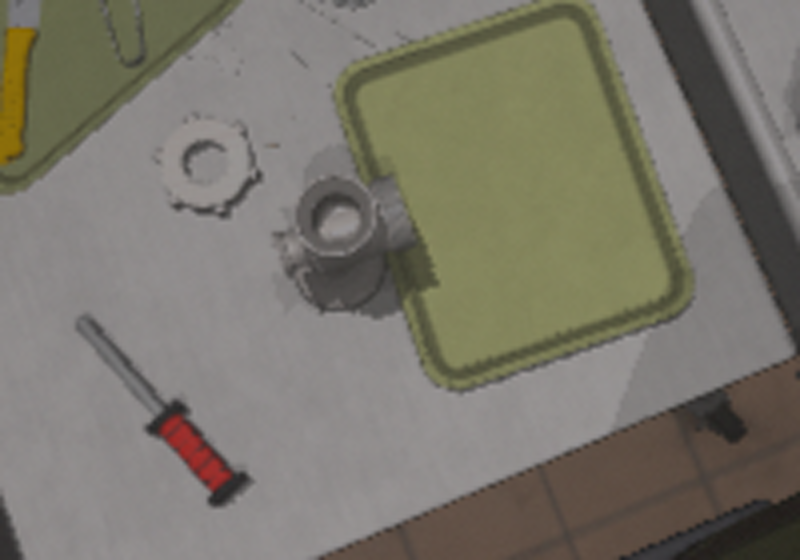

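View pics/c2.png

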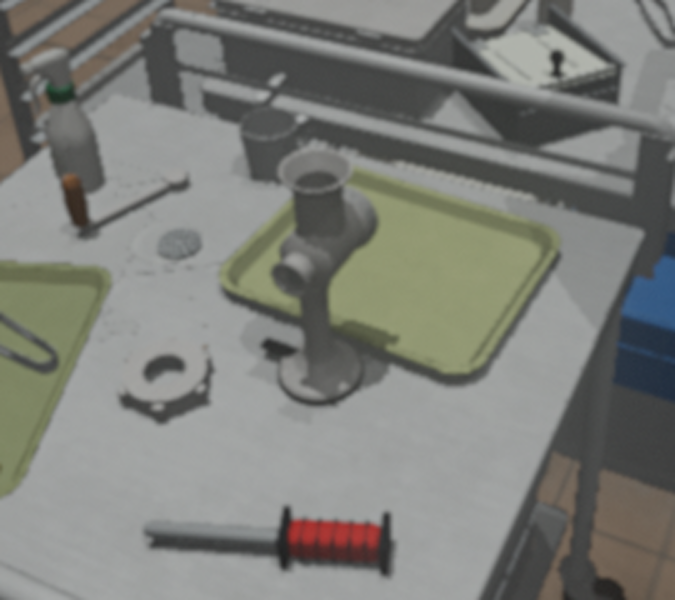

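```bash
python3 - <<'E'
from h import *
T=lambda u,v:ray('top',150+u/4,170+v/4)
S=lambda u,v:ray('scene',120+u/2.5,150+v/2.5)
for n,a,b in [('grip',(197,453),(336,542)),('tip',(85,322),(150,535)),('rim',(338,215),(317,170)),('foot',(340,270),(320,372)),('tail',(290,250),(291,273)),('nut',(207,163),(165,368)),('knob',((376.5-150)*4,(193-170)*4),(557,57))]:
    print(n,*tri([T(*a),S(*b)]))
print('tail@160 ',atz('scene',236.4,259.2,.16))
print('grip top z.034',atz('top',199.25,283.25,.034),'tip z.02',atz('top',171.25,250.5,.027),'rim@.25',atz('top',234.5,223.75,.25))
for n,u,v in [('trayTL',590-10,0),('tR',690,290),('tB',450,388),('tL',340,80)]: print(n,atz('top',150+u/4,170+v/4,.02))
for n,u,v in [('b1',371,149),('b2',406,160),('b3',388,212),('b4',352,202)]: print(n,atz('top',u,v,.094))
print('cup',atz('top',284,148,.07))
E
```

```text
grip [0.426  0.3784 0.0158] [np.float64(0.0003582267882993591), np.float64(0.00035822678829939674)]
tip [0.5826 0.4352 0.0077] [np.float64(0.0016073771028012177), np.float64(0.0016073771028011544)]
rim [0.5408 0.1699 0.2451] [np.float64(0.0013841170682565651), np.float64(0.0013841170682565385)]
foot [0.5389 0.1959 0.0029] [np.float64(0.0033428475896544983), np.float64(0.003342847589654681)]
tail [0.5452 0.2228 0.1592] [np.float64(0.002166792244251641), np.float64(0.0021667922442514522)]
nut [0.6772 0.2739 0.0248] [np.float64(0.0013769761992188118), np.float64(0.001376976199218807)]
knob [ 0.4734 -0.3476  0.1047] [np.float64(4.872238566921743e-05), np.float64(4.872238566917041e-05)]
tail@160  [0.5469 0.2241 0.16  ]
grip top z.034 [0.4238 0.3757 0.034 ] tip z.02 [0.5775 0.431  0.027 ] rim@.25 [0.5386 0.1692 0.25  ]
trayTL [ 0.6894 -0.1172  0.02  ]
tR [ 0.3893 -0.103   0.02  ]
tB [0.3909 0.1396 0.02  ]
tL [0.7043 0.127  0.02  ]
b1 [ 0.6368 -0.4029  0.094 ]
b2 [ 0.5475 -0.5058  0.094 ]
b3 [ 0.3941 -0.3594  0.094 ]
b4 [ 0.4785 -0.2533  0.094 ]
cup [ 0.773  -0.1056  0.07  ]
```

```bash
cat >> h.py <<'E'
def plan(wps,start=None):
    s=status.get_state()
    p=np.array(s['eef_pos']);R=Rn.from_euler('xyz',s['tcp_rot'])
    if start is not None: p=np.array(start[:3]);R=Rn.from_euler('xyz',[np.pi,0,np.radians(start[3])])
    for w in wps:
        Q=Rn.from_euler('xyz',[np.pi,0,np.radians(w[3])]);q=np.array(w[:3])
        d=R.inv().apply(q-p);r=np.degrees((R.inv()*Q).as_rotvec());n=max(np.linalg.norm(d)/.05,np.linalg.norm(r)/8.59)
        print(w,'d',d.round(4),'rot',r.round(2),'rows %.1f'%n); p,R=q,Q
E
python3 - <<'E'
from h import *
plan([(.45,-.25,.42,80),(.48,.1,.42,140),(.46,.34,.32,200)])
for u,v in [(85,135),(155,345)]: print(atz('top',u,v,.1))
E
```

```text
(0.45, -0.25, 0.42, 80) d [ 0.371  -0.2179 -0.189 ] rot [ -0.08  -0.06 -65.17] rows 9.4
(0.48, 0.1, 0.42, 140) d [ 0.3499 -0.0312 -0.    ] rot [  0.   0. -60.] rows 7.0
(0.46, 0.34, 0.32, 200) d [0.1696 0.171  0.1   ] rot [  0.   0. -60.] rows 7.0
[1.0984 0.5711 0.1   ]
[0.279  0.5796 0.1   ]
```

Call:
{"api": "carry_out", "payload": {"increments": [[[0,0,-0.1,0,0,0],[0.05,-0.03,-0.15,0,0,-9],[0.371,-0.218,-0.189,0,0,-65],[0.371,-0.218,-0.189,0,0,-65],[0.371,-0.218,-0.189,0,0,-65],[0.371,-0.218,-0.189,0,0,-65],[0.371,-0.218,-0.189,0,0,-65],[0.371,-0.218,-0.189,0,0,-65],[0.371,-0.218,-0.189,0,0,-65],[0.371,-0.218,-0.189,0,0,-65]]], "fingers": 1}}

```text
clock: 1.15
eef_pos: [0.4397, -0.2597, 0.4169]
tcp_rot: [-3.141, 0.0, 1.395]
force: [1.1, 0.0, -0.2]
gripper_width: 0.0852
grip_force: 0.0
```

```bash
python3 - <<'E'
from h import *
s=status.get_state(); snap('wrist','w1'); print(s['eef_pos'],s['tcp_rot'],s['clock']); np.save('w1.npy',[*s['eef_pos'],*s['tcp_rot']])
plan([(.48,.1,.42,140),(.46,.34,.32,200)])
E
```

```text
[ 0.4397 -0.2597  0.4169] [-3.1414  0.      1.3951] 1.15
(0.48, 0.1, 0.42, 140) d [ 0.3551 -0.0261  0.0004] rot [  0.52  -0.06 -59.76] rows 7.1
(0.46, 0.34, 0.32, 200) d [0.1696 0.171  0.1   ] rot [  0.   0. -60.] rows 7.0
```

Call:
{"api": "carry_out", "payload": {"increments": [[[0.35,-0.03,0,0,0,-60],[0.35,-0.03,0,0,0,-60],[0.35,-0.03,0,0,0,-60],[0.35,-0.03,0,0,0,-60],[0.35,-0.03,0,0,0,-60],[0.35,-0.03,0,0,0,-60],[0.35,-0.03,0,0,0,-60],[0.35,-0.03,0,0,0,-60]]]}}

```text
clock: 2.0
eef_pos: [0.4708, 0.0939, 0.416]
tcp_rot: [3.14, -0.003, 2.451]
force: [-0.3, -0.6, -0.6]
gripper_width: 0.0855
grip_force: 0.0
```

Call:
{"api": "carry_out", "payload": {"increments": [[[0.17,0.171,0.1,0,0,-60],[0.17,0.171,0.1,0,0,-60],[0.17,0.171,0.1,0,0,-60],[0.17,0.171,0.1,0,0,-60],[0.17,0.171,0.1,0,0,-60],[0.17,0.171,0.1,0,0,-60],[0.17,0.171,0.1,0,0,-60],[0.17,0.171,0.1,0,0,-60],[0.17,0.171,0.1,0,0,-60]]]}}

```text
clock: 2.9
eef_pos: [0.4518, 0.3278, 0.3164]
tcp_rot: [-3.141, -0.0, -2.8]
force: [-0.2, -0.9, -0.1]
gripper_width: 0.0851
grip_force: 0.0
```

```bash
python3 - <<'E'
from h import *
s=status.get_state(); w2=snap('wrist','w2'); print(s['eef_pos'],s['tcp_rot'],s['clock'],s['joint_positions']); np.save('w2.npy',[*s['eef_pos'],*s['tcp_rot']])
w1=cv2.imread('pics/w1.png')
cv2.imwrite('pics/m1.png',np.hstack([cv2.resize(w1,(400,300)),cv2.resize(w2[:,:,::-1],(400,300))]))
E
```

```text
[0.4518 0.3278 0.3164] [-3.1411 -0.0004 -2.8004] 2.9 [ 0.5523  0.2302  1.4007 -0.0004  1.5111 -1.3597]
```

View pics/m1.png

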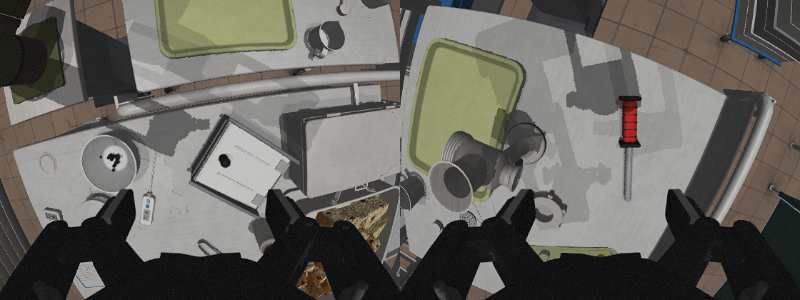

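```bash
python3 - <<'E'
from h import *
w1=cv2.imread('pics/w1.png');w2=cv2.imread('pics/w2.png')
a=cv2.resize(w2[160:310,20:220],None,fx=2,fy=2,interpolation=cv2.INTER_CUBIC)
d=cv2.resize(w2[120:290,270:370],None,fx=3,fy=3,interpolation=cv2.INTER_CUBIC)
b=cv2.resize(w1[150:310,260:430],None,fx=2.35,fy=1.875,interpolation=cv2.INTER_CUBIC)
m=np.zeros((600,800,3),np.uint8);m[:300,:400]=a;m[:510,400:700]=d;m[300:600,:400]=b[:300,:400]
cv2.imwrite('pics/m2.png',m);print(b.shape)
h=cv2.cvtColor(w2,cv2.COLOR_BGR2HSV).astype(int);k=((h[...,0]<8)|(h[...,0]>172))&(h[...,1]>150)&(h[...,2]>90);k[:,:300]=0;k[:,345:]=0
v,u=np.nonzero(k);print(u.mean(),v.mean(),v.min(),v.max(),len(u))
E
```

```text
(300, 400, 3)
321.9741480611046 171.33842538190365 142 198 851
```

View pics/m2.png

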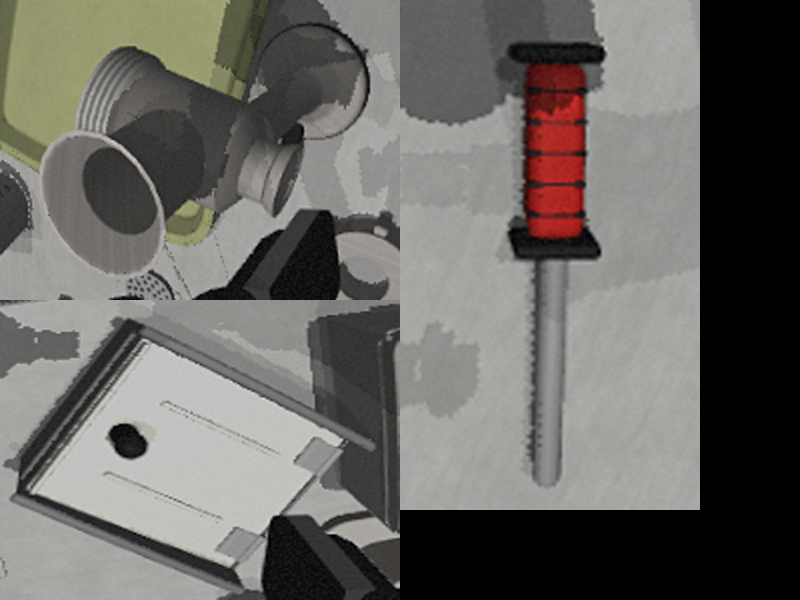

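```bash
python3 - <<'E'
from h import *
def st(f): a=np.load(f);return dict(eef_pos=a[:3],tcp_rot=a[3:])
s1,s2=st('w1.npy'),st('w2.npy')
W2=lambda u,v:ray('wrist',u,v,s2)
T=lambda u,v:ray('top',150+u/4,170+v/4)
S=lambda u,v:ray('scene',120+u/2.5,150+v/2.5)
for n,w,t,s in [('grip',(322,171.3),(197,453),(336,542)),('tip',(318.7,281.3),(85,322),(150,535)),('rim',(71.5,261.5),(338,215),(317,170)),('foot',(177.5,200),None,(320,372)),('tail',(164,250.5),(290,250),(291,273))]:
    L=[W2(*w),S(*s)]; print(n,'ws',*tri(L)); 
    if t: print('  wst',*tri(L+[T(*t)]))
for n,u,v in [('grip',322,171.3),('guard',321.7,201.3),('pommel',322,137.7),('tip',318.7,281.3)]: print(n,atz('wrist',u,v,.03 if n=='grip' else .027 if n=='tip' else .036,s2))
W1=lambda x,y:(260+x/2.35,150+(y-300)/1.875)
for n,x,y in [('A',18,497),('B',240,585),('C',140,325),('D',372,445)]: print(n,atz('wrist',*W1(x,y),.094,s1))
for k in [(120,432),(135,445),(127,438)]: print(k,tri([ray('wrist',*W1(*k),s1),S(557,57),T(906,92)]))
E
```

```text
grip ws [0.428  0.3801 0.0175] [np.float64(0.0023716884444263337), np.float64(0.0023716884444263927)]
  wst [0.4273 0.3794 0.0168] [np.float64(0.003436578887839513), np.float64(0.001344892252947043), np.float64(0.0021248350742143407)]
tip ws [0.5854 0.439  0.0149] [np.float64(0.004677053484045268), np.float64(0.004677053484045351)]
  wst [0.5835 0.437  0.0147] [np.float64(0.006865868399673564), np.float64(0.0032645031477428013), np.float64(0.005155674984909455)]
rim ws [0.5402 0.1747 0.2495] [np.float64(0.0009067941359324941), np.float64(0.0009067941359326074)]
  wst [0.5415 0.171  0.246 ] [np.float64(0.0025290797475510107), np.float64(0.00020849653004110236), np.float64(0.0026972017588431443)]
foot ws [0.5428 0.1962 0.0023] [np.float64(0.00018472425286287958), np.float64(0.00018472425286278335)]
tail ws [0.54   0.2351 0.1716] [np.float64(0.0003958074956908917), np.float64(0.00039580749569097993)]
  wst [0.5452 0.2266 0.1605] [np.float64(0.005849881252839808), np.float64(0.0016399765442914045), np.float64(0.005231773103126939)]
grip [0.429  0.3788 0.03  ]
guard [0.4667 0.3923 0.036 ]
pommel [0.3867 0.3619 0.036 ]
tip [0.585  0.4365 0.027 ]
A [ 0.397  -0.3871  0.094 ]
B [ 0.5385 -0.5033  0.094 ]
C [ 0.4973 -0.2593  0.094 ]
D [ 0.6434 -0.3855  0.094 ]
(120, 432) (array([ 0.4721, -0.3427,  0.1074]), [np.float64(0.004250370184048485), np.float64(0.00021681225507900863), np.float64(0.004097796324579784)])
(135, 445) (array([ 0.4759, -0.3505,  0.1026]), [np.float64(0.003939545881063875), np.float64(0.0015105110416813094), np.float64(0.003040939590710419)])
(127, 438) (array([ 0.4739, -0.3463,  0.1051]), [np.float64(0.0019852487726612572), np.float64(0.0007894804846518824), np.float64(0.0012958917563489847)])
```

```bash
python3 - <<'E'
from h import *
plan([(.4275,.378,.08,200.5),(.4275,.378,.004,200.5)])
E
```

```text
(0.4275, 0.378, 0.08, 200.5) d [0.0062 0.0555 0.2366] rot [-0.01  0.01 -0.93] rows 4.9
(0.4275, 0.378, 0.004, 200.5) d [-0.    -0.     0.076] rot [0. 0. 0.] rows 1.5
```

Call:
{"api": "carry_out", "payload": {"increments": [[[0.006,0.055,0.05,0,0,-1],[0.006,0.055,0.2,0,0,-1],[0.006,0.055,0.236,0,0,-1],[0.006,0.055,0.236,0,0,-1],[0.006,0.055,0.236,0,0,-1],[0.006,0.055,0.236,0,0,-1],[0.006,0.055,0.236,0,0,-1],[0.006,0.055,0.236,0,0,-1]]]}}

```text
clock: 3.75
eef_pos: [0.4294, 0.3793, 0.0832]
tcp_rot: [3.14, 0.005, -2.78]
force: [0.6, -0.5, 0.7]
gripper_width: 0.0856
grip_force: 0.0
```

```bash
python3 - <<'E'
from h import *
s=status.get_state(); print(s['eef_pos'],s['tcp_rot'],s['force'])
plan([(.4275,.378,.004,200.5)])
w=snap('wrist','w3'); np.save('w3.npy',[*s['eef_pos'],*s['tcp_rot']])
h=cv2.cvtColor(w[:,:,::-1].copy(),cv2.COLOR_BGR2HSV).astype(int);k=((h[...,0]<8)|(h[...,0]>172))&(h[...,1]>150)&(h[...,2]>90)
n,l,q,c=cv2.connectedComponentsWithStats(k.astype(np.uint8));i=1+q[1:,4].argmax();print(q[i],c[i])
print(atz('wrist',*c[i],.034,s))
E
```

```text
[0.4294 0.3793 0.0832] [ 3.1403  0.0045 -2.7795] [ 0.5737 -0.5131  0.7306]
(0.4275, 0.378, 0.004, 200.5) d [ 0.0026 -0.0007  0.0792] rot [0.07 0.26 0.25] rows 1.6
[262 191  36  20 621] [278.4187 200.1659]
[0.4088 0.3702 0.034 ]
```

Call:
{"api": "carry_out", "payload": {"increments": [[[0.002,0,0.04,0,0,0],[0.002,0,0.079,0,0,0],[0.002,0,0.079,0,0,0],[0.002,0,0.079,0,0,0]]]}}

```text
clock: 4.2
eef_pos: [0.4264, 0.3782, 0.0033]
tcp_rot: [3.141, 0.002, -2.779]
force: [-0.4, 0.4, 1.0]
gripper_width: 0.0853
grip_force: 0.0
```

Call:
{"api": "carry_out", "payload": {"increments": [[[0,0,0,0,0,0],[0,0,0,0,0,0],[0,0,0,0,0,0],[0,0,0,0,0,0],[0,0,0,0,0,0],[0,0,0,0,0,0],[0,0,0,0,0,0]]], "fingers": 0, "grip_force": 110}}

```text
clock: 4.9
eef_pos: [0.4259, 0.3781, 0.0029]
tcp_rot: [3.141, 0.002, -2.778]
force: [-1.5, -0.9, 7.0]
gripper_width: 0.0246
grip_force: 108.4
```

```bash
python3 - <<'E'
from h import *
plan([(.45,.42,.19,185),(.53,.45,.19,115),(.558,.435,.19,86)])
E
```

```text
(0.45, 0.42, 0.19, 185) d [-0.0377  0.0307 -0.187 ] rot [ 0.05  0.1  15.82] rows 3.9
(0.53, 0.45, 0.19, 115) d [-0.0823  0.0229  0.    ] rot [ 0. -0. 70.] rows 8.1
(0.558, 0.435, 0.19, 86) d [-0.0254  0.019   0.    ] rot [ 0. -0. 29.] rows 3.4
```

Call:
{"api": "carry_out", "payload": {"increments": [[[0,0,-0.04,0,0,0],[-0.01,0.01,-0.09,0,0,4],[-0.038,0.031,-0.14,0,0,12],[-0.038,0.031,-0.187,0,0,16],[-0.038,0.031,-0.187,0,0,16]]]}}

```text
clock: 5.4
eef_pos: [0.4536, 0.4239, 0.1956]
tcp_rot: [3.134, 0.011, -3.058]
force: [1.1, 0.4, -1.2]
gripper_width: 0.0247
grip_force: 108.3
```

Call:
{"api": "carry_out", "payload": {"increments": [[[-0.082,0.023,0,0,0,70],[-0.082,0.023,0,0,0,70],[-0.082,0.023,0,0,0,70],[-0.082,0.023,0,0,0,70],[-0.082,0.023,0,0,0,70],[-0.082,0.023,0,0,0,70],[-0.082,0.023,0,0,0,70],[-0.082,0.023,0,0,0,70],[-0.082,0.023,0,0,0,70]]]}}

```text
clock: 6.3
eef_pos: [0.5287, 0.4492, 0.1871]
tcp_rot: [-3.139, 0.001, 2.003]
force: [-0.3, 0.9, -1.0]
gripper_width: 0.0247
grip_force: 108.2
```

Call:
{"api": "carry_out", "payload": {"increments": [[[-0.025,0.019,0,0,0,29],[-0.025,0.019,0,0,0,29],[-0.025,0.019,0,0,0,29],[-0.025,0.019,0,0,0,29],[-0.025,0.019,0,0,0,29],[-0.025,0.019,0,0,0,29]]]}}

```text
clock: 6.9
eef_pos: [0.557, 0.435, 0.1879]
tcp_rot: [-3.141, 0.001, 1.501]
force: [-0.4, 0.5, -1.9]
gripper_width: 0.0244
grip_force: 108.4
```

```bash
python3 - <<'E'
from h import *
s=status.get_state(); w=snap('wrist','w4'); np.save('w4.npy',[*s['eef_pos'],*s['tcp_rot']]); print(s['eef_pos'],s['tcp_rot'],s['force'],s['gripper_width'],s['joint_positions'])
sc=snap('scene','s4');t=snap('top','t4')
m=np.zeros((600,800,3),np.uint8);m[:420,:560]=w[:,:,::-1]
m[420:600,:300]=cv2.resize(sc[210:300,170:320],(300,180))[:,:,::-1]
m[420:600,300:600]=cv2.resize(t[200:290,170:320],(300,180))[:,:,::-1]
cv2.imwrite('pics/m3.png',m)
E
```

```text
[0.557  0.435  0.1879] [-3.1407  0.0008  1.5012] [-0.4132  0.4791 -1.9463] 0.02442760027024564 [ 0.6033  0.5203  1.2615 -0.      1.361   0.6729]
```

View pics/m3.png

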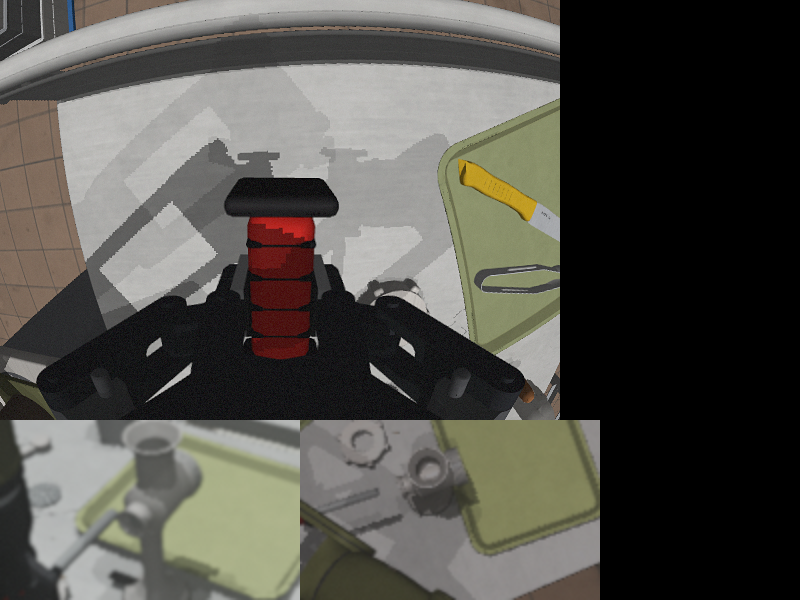

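```bash
python3 - <<'E'
from h import *
a=np.load('w2.npy');s2=dict(eef_pos=a[:3],tcp_rot=a[3:])
print('tail T',atz('top',150+290/4,170+252/4,.16),'S',atz('scene',120+290/2.5,150+274/2.5,.16),'W',atz('wrist',20+287/2,160+180/2,.16,s2))
print('mouth T',atz('top',150+404/4,170+210/4,.16))
print('rim T',atz('top',150+338/4,170+215/4,.25),'S',atz('scene',120+317/2.5,150+170/2.5,.25),'W',atz('wrist',71.5,261.5,.25,s2))
from cv2 import imread
s=cv2.imread('pics/scene0.png');t=cv2.imread('pics/top0.png');w=cv2.imread('pics/w2.png');s4=cv2.imread('pics/s4.png')
r=lambda i,x0,x1,y0,y1:cv2.resize(i[y0:y1,x0:x1],(400,300),interpolation=cv2.INTER_CUBIC)
m=np.vstack([np.hstack([r(s,220,280,205,250),r(t,210,270,205,250)]),np.hstack([r(w,50,190,175,280),r(s4,190,270,210,270)])])
cv2.imwrite('pics/m4.png',m)
E
```

```text
tail T [0.5414 0.2225 0.16  ] S [0.5471 0.2257 0.16  ] W [0.5462 0.2321 0.16  ]
mouth T [0.5378 0.1173 0.16  ]
rim T [0.5386 0.1692 0.25  ] S [0.5387 0.176  0.25  ] W [0.5407 0.1749 0.25  ]
```

View pics/m4.png

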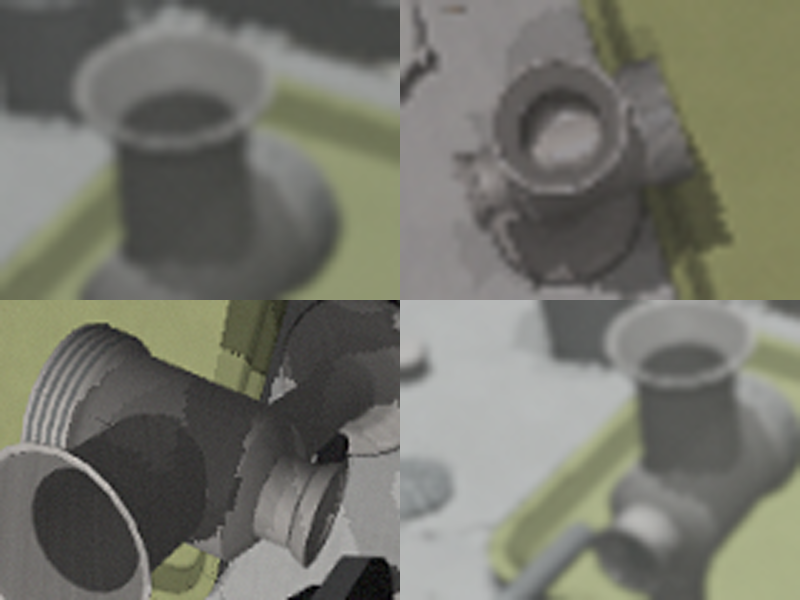

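```bash
python3 - <<'E'
from h import *
a=np.load('w2.npy');s2=dict(eef_pos=a[:3],tcp_rot=a[3:])
S=ray('scene',236,261.2);W=ray('wrist',163.75,249.6,s2)
print('tail',tri([S,W]),atz('scene',236,261.2,.16))
P=lambda x,y:atz('top',210+(x-400)/6.667,205+y/6.667,.16)
a,b=P(655,60),P(693,165);print('mouth edge',a,b,(a+b)/2,np.degrees(np.arctan2(*(b-a)[[1,0]])))
for n,p in [('rod_tip now exp',None)]:
    s=status.get_state();y=s['tcp_rot'][2];h=-np.array([np.cos(y),np.sin(y),0]);q=np.array(s['eef_pos'])+[0,0,.0171]+.17*h
    print(q,proj('scene',q),proj('scene',q-.05*h))
E
```

```text
tail (array([0.5434, 0.2329, 0.1626]), [np.float64(0.000715832582683193), np.float64(0.000715832582683242)]) [0.5443 0.2306 0.16  ]
mouth edge [0.5696 0.115  0.16  ] [0.5101 0.1172 0.16  ] [0.5399 0.1161 0.16  ] 177.82893233536808
[0.5451 0.2657 0.2054] (np.float64(226.1646529852983), np.float64(255.40293912616025)) (np.float64(212.71574223958464), np.float64(269.0164787743027))
```

```bash
python3 - <<'E'
from h import *
plan([(.552,.4213,.143,87.7),(.5445-.04*-.14,.2315+.14,.143,87.7)])
E
```

```text
(0.552, 0.4213, 0.143, 87.7) d [-0.0143 -0.0041  0.0454] rot [-0.02  0.01 -1.77] rows 1.0
(0.5501, 0.37150000000000005, 0.143, 87.7) d [-0.0498  0.0001  0.    ] rot [0. 0. 0.] rows 1.0
```

Call:
{"api": "carry_out", "payload": {"increments": [[[-0.005,-0.004,0.025,0,0,-1],[-0.014,-0.004,0.045,0,0,-1.8],[-0.014,-0.004,0.045,0,0,-1.8],[-0.014,-0.004,0.045,0,0,-1.8],[-0.014,-0.004,0.045,0,0,-1.8]]]}}

```text
clock: 7.55
eef_pos: [0.5534, 0.4226, 0.145]
tcp_rot: [3.139, -0.002, 1.53]
force: [0.5, -0.4, -0.6]
gripper_width: 0.025
grip_force: 108.4
```

```bash
python3 - <<'E'
from h import *
s=status.get_state();print(s['eef_pos'],s['tcp_rot'],s['force'],s['wrist_torque'])
sc=snap('scene','s5');t=snap('top','t5')
y=s['tcp_rot'][2];h=-np.array([np.cos(y),np.sin(y),0]);q=np.array(s['eef_pos'])+[0,0,.0171]+.17*h
print('tip',q,proj('scene',q),proj('top',q),'lateral at tail',)
plan([(.552,.4213,.143,87.7)])
E
```

```text
[0.5534 0.4226 0.145 ] [ 3.1394 -0.0019  1.5295] [ 0.5416 -0.3504 -0.5621] [ 0.1051 -0.017   0.0018]
tip [0.5464 0.2527 0.1621] (np.float64(230.3255976497812), np.float64(266.15904806030846)) (np.float64(213.7802170754852), np.float64(234.92077364693083)) lateral at tail
(0.552, 0.4213, 0.143, 87.7) d [-0.0014 -0.0013  0.0021] rot [ 0.14 -0.11 -0.06] rows 0.1
```

Call:
{"api": "carry_out", "payload": {"increments": [[[-0.01,-0.001,0.0015,0,0,0],[-0.02,-0.001,0.0015,0,0,0],[-0.03,-0.001,0.0015,0,0,0],[-0.04,-0.001,0.0015,0,0,0],[-0.04,-0.001,0.0015,0,0,0],[-0.04,-0.001,0.0015,0,0,0]]]}}

```text
clock: 8.25
eef_pos: [0.5498, 0.381, 0.1422]
tcp_rot: [-3.142, 0.0, 1.528]
force: [-0.3, 0.7, -1.4]
gripper_width: 0.0246
grip_force: 108.4
```

```bash
python3 - <<'E'
from h import *
s=status.get_state();print(s['eef_pos'],s['tcp_rot'],s['force'],s['wrist_torque'])
E
```

```text
[0.5498 0.381  0.1422] [-3.1415  0.      1.5284] [-0.2627  0.6648 -1.4354] [ 0.05   -0.031  -0.0093]
```

Call:
{"api": "carry_out", "payload": {"increments": [[[-0.01,0,0,0,0,0],[-0.02,0,0,0,0,0],[-0.03,0,0,0,0,0],[-0.04,0,0,0,0,0],[-0.05,0,0,0,0,0],[-0.05,0,0,0,0,0]]]}}

```text
clock: 8.85
eef_pos: [0.5472, 0.3295, 0.142]
tcp_rot: [-3.141, 0.002, 1.528]
force: [0.1, 0.4, -1.3]
gripper_width: 0.0245
grip_force: 108.4
```

```bash
python3 - <<'E'
from h import *
s=status.get_state();print(s['eef_pos'],s['tcp_rot'],s['force'],s['wrist_torque'])
E
```

```text
[0.5472 0.3295 0.142 ] [-3.1407  0.0016  1.5281] [ 0.0766  0.4137 -1.3131] [ 0.0249  0.0413 -0.0278]
```

Call:
{"api": "carry_out", "payload": {"increments": [[[-0.012,0,0,0,0,0],[-0.024,0,0,0,0,0],[-0.034,0,0,0,0,0],[-0.042,0,0,0,0,0],[-0.046,0,0,0,0,0],[-0.046,0,0,0,0,0],[-0.046,0,0,0,0,0],[-0.046,0,0,0,0,0]]]}}

```text
clock: 9.65
eef_pos: [0.5458, 0.2861, 0.1421]
tcp_rot: [3.141, -0.0, 1.53]
force: [0.5, -0.7, -1.3]
gripper_width: 0.0243
grip_force: 108.4
```

```bash
python3 - <<'E'
from h import *
s=status.get_state();print(s['eef_pos'],s['tcp_rot'],s['force'],s['wrist_torque'])
sc=snap('scene','s6');t=snap('top','t6');w=snap('wrist','w6')
r=lambda i,x0,x1,y0,y1:cv2.resize(i[y0:y1,x0:x1],None,fx=2.5,fy=2.5,interpolation=cv2.INTER_CUBIC)[:,:,::-1]
m=np.zeros((600,800,3),np.uint8)
a=r(sc,190,350,190,310);b=r(t,170,330,160,280);m[:300,:400]=a;m[:300,400:800]=b;m[300:,:400]=cv2.resize(w,(400,300))[:,:,::-1]
cv2.imwrite('pics/m5.png',m)
E
```

```text
[0.5458 0.2861 0.1421] [ 3.1414 -0.0001  1.5297] [ 0.5229 -0.7227 -1.3003] [ 0.0728 -0.0641 -0.0031]
```

View pics/m5.png

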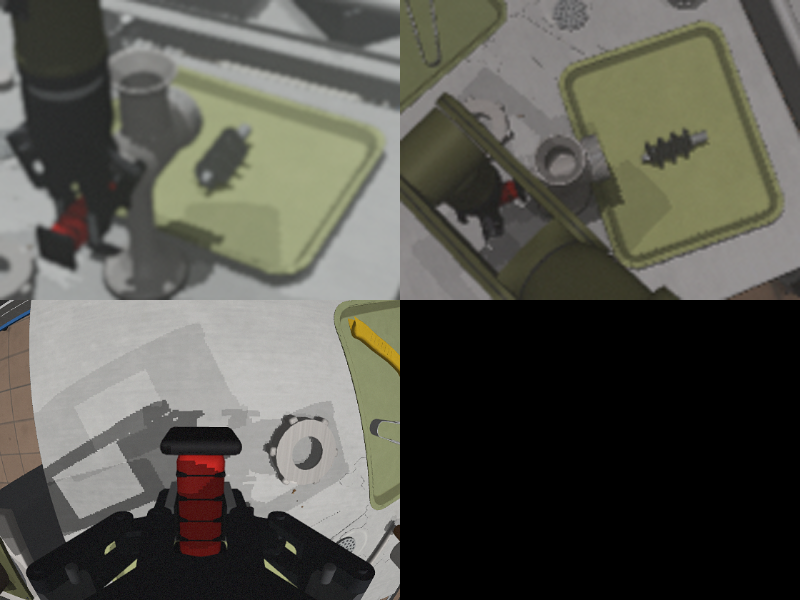

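```bash
python3 - <<'E'
from h import *
plan([(.552,.43,.142,87.7),(.47,.41,.08,87.7),(.47,.41,.0035,87.7),(.47,.41,.15,87.7)])
t=lambda x,y,z:atz('top',170+(x-400)/2.5,160+y/2.5,z)
s=lambda x,y,z:atz('scene',190+x/2.5,190+y/2.5,z)
for p in [(642,158),(706,134),(668,148)]: print('top',t(*p,.024))
for p in [(206,183),(248,128),(224,158)]: print('sc',s(*p,.03))
E
```

```text
(0.552, 0.43, 0.142, 87.7) d [ 0.144   0.0004 -0.    ] rot [ 0.    0.   -0.04] rows 2.9
(0.47, 0.41, 0.08, 87.7) d [-0.0233 -0.0811  0.062 ] rot [0. 0. 0.] rows 2.1
(0.47, 0.41, 0.0035, 87.7) d [ 0.     -0.      0.0765] rot [0. 0. 0.] rows 1.5
(0.47, 0.41, 0.15, 87.7) d [ 0.      0.     -0.1465] rot [0. 0. 0.] rows 2.9
top [0.5369 0.0629 0.024 ]
top [ 0.5339 -0.0409  0.024 ]
top [0.5361 0.0207 0.024 ]
sc [0.5305 0.0741 0.03  ]
sc [ 0.5274 -0.0322  0.03  ]
sc [0.5302 0.0279 0.03  ]
```

Call:
{"api": "carry_out", "payload": {"increments": [[[0.03,0,0,0,0,0],[0.07,0,0,0,0,0],[0.11,0,0,0,0,0],[0.144,0,0,0,0,0],[0.144,0,0,0,0,0],[0.144,0,0,0,0,0],[0.144,0,0,0,0,0]]]}}

```text
clock: 10.5
eef_pos: [0.5512, 0.4287, 0.1416]
tcp_rot: [-3.141, 0.001, 1.529]
force: [0.2, 0.3, -1.2]
gripper_width: 0.0248
grip_force: 108.4
```

Call:
{"api": "carry_out", "payload": {"increments": [[[-0.01,-0.045,0,0,0,0],[-0.02,-0.081,0.03,0,0,0],[-0.02,-0.081,0.08,0,0,0],[-0.02,-0.081,0.115,0,0,0],[-0.02,-0.081,0.13,0,0,0],[-0.02,-0.081,0.13,0,0,0],[-0.02,-0.081,0.13,0,0,0],[-0.02,-0.081,0.13,0,0,0]]]}}

```text
clock: 11.3
eef_pos: [0.4713, 0.4133, 0.0137]
tcp_rot: [3.139, -0.002, 1.529]
force: [0.4, 0.4, -1.0]
gripper_width: 0.0246
grip_force: 108.9
```

```bash
python3 - <<'E'
from h import *
s=status.get_state();print(s['eef_pos'],s['tcp_rot'],s['force'])
E
```

```text
[0.4713 0.4133 0.0137] [ 3.1392 -0.0019  1.5286] [ 0.4329  0.4272 -1.0409]
```

Call:
{"api": "carry_out", "payload": {"increments": [[[0,0,0.005,0,0,0],[0,0,0.01,0,0,0],[0,0,0.01,0,0,0],[0,0,0.01,0,0,0]]]}}

```text
clock: 11.7
eef_pos: [0.4708, 0.4136, 0.0029]
tcp_rot: [3.14, -0.001, 1.53]
force: [1.2, -0.4, 3.6]
gripper_width: 0.0244
grip_force: 109.5
```

Call:
{"api": "carry_out", "payload": {"increments": [[[0,0,0,0,0,0],[0,0,0,0,0,0],[0,0,0,0,0,0],[0,0,0,0,0,0],[0,0,-0.002,0,0,0],[0,0,-0.03,0,0,0],[0,0,-0.08,0,0,0],[0,0,-0.13,0,0,0],[0,0,-0.15,0,0,0]]], "fingers": 1}}

```text
clock: 12.6
eef_pos: [0.4722, 0.4148, 0.1576]
tcp_rot: [3.135, -0.005, 1.529]
force: [0.0, 0.2, -0.1]
gripper_width: 0.0853
grip_force: 0.0
```

```bash
python3 - <<'E'
from h import *
s=status.get_state();print(s['eef_pos'],s['tcp_rot'],s['force'],s['joint_positions'],s['gripper_width'])
plan([(.44,.38,.30,90),(.42,0.1,.34,45),(.47,-.32,.26,50)])
E
```

```text
[0.4722 0.4148 0.1576] [ 3.1351 -0.0055  1.5295] [ 0.0335  0.2226 -0.1278] [0.6536 0.4358 1.4966 0.     1.2008 0.6949] 0.08530883308318274
(0.44, 0.38, 0.3, 90) d [-0.0353 -0.0298 -0.1428] rot [ 0.38 -0.3  -2.37] rows 3.0
(0.42, 0.1, 0.34, 45) d [-0.28 -0.02 -0.04] rot [ 0. -0. 45.] rows 5.7
(0.47, -0.32, 0.26, 50) d [-0.2616  0.3323  0.08  ] rot [-0.  0. -5.] rows 8.6
```

Call:
{"api": "carry_out", "payload": {"increments": [[[-0.01,-0.01,-0.05,0,0,0],[-0.02,-0.02,-0.1,0,0,0],[-0.03,-0.03,-0.15,0,0,0],[-0.06,0,-0.185,0,0,0],[-0.11,0.02,-0.185,0,0,0],[-0.32,0.06,-0.185,0,0,0],[-0.32,0.06,-0.185,0,0,0],[-0.32,0.06,-0.185,0,0,0],[-0.32,0.06,-0.185,0,0,0],[-0.32,0.06,-0.185,0,0,0]]]}}

```text
clock: 13.6
eef_pos: [0.5165, 0.087, 0.3372]
tcp_rot: [3.141, 0.002, 1.526]
force: [-0.5, 0.6, -0.5]
gripper_width: 0.0856
grip_force: 0.0
```

Call:
{"api": "carry_out", "payload": {"increments": [[[0,0,0,0,0,0],[0,0,0,0,0,0],[0,0,0,0,0,0]]]}}

```text
clock: 13.9
eef_pos: [0.5163, 0.0918, 0.337]
tcp_rot: [-3.141, -0.001, 1.53]
force: [0.2, 0.6, 0.2]
gripper_width: 0.0851
grip_force: 0.0
```

```bash
python3 - <<'E'
from h import *
s=status.get_state();w=snap('wrist','w7');np.save('w7.npy',[*s['eef_pos'],*s['tcp_rot']])
sc=snap('scene','s7');t=snap('top','t7')
print(s['eef_pos'],s['tcp_rot'])
hs=cv2.cvtColor(w,cv2.COLOR_RGB2HSV).astype(int)
g=((hs[...,0]>25)&(hs[...,0]<45)&(hs[...,1]>60)).astype(np.uint8)
n,l,q,c=cv2.connectedComponentsWithStats(g);i=1+q[1:,4].argmax();print('tray',q[i])
cn=max(cv2.findContours((l==i).astype(np.uint8),0,2)[0],key=cv2.contourArea)
mask=cv2.drawContours(np.zeros_like(g),[cn],-1,1,-1)
hole=((mask==1)&(l!=i)&(hs[...,1]<55)).astype(np.uint8);hole=cv2.morphologyEx(hole,2,np.ones((3,3)))
n,l2,q2,c2=cv2.connectedComponentsWithStats(hole)
for j in range(1,n):
    if q2[j,4]>100:
        v,u=np.nonzero(l2==j);R=cv2.minAreaRect(np.c_[u,v].astype(np.float32));print(q2[j],R)
        b=cv2.boxPoints(R); print([atz('wrist',*p,.024,s)[:2] for p in b])
plan([(.465,-.2,.32,120),(.465,-.34,.2,140)])
E
```

```text
[0.5163 0.0918 0.337 ] [-3.1413 -0.0008  1.5302]
tray [  191   130   224   170 29946]
[ 282  190   29   70 1323] ((296.0, 224.5), (69.0, 28.0), 90.0)
[array([0.5179, 0.0644]), array([0.5582, 0.0629]), array([ 0.557 , -0.0455]), array([ 0.5138, -0.0436])]
(0.465, -0.2, 0.32, 120) d [-0.2939 -0.0398  0.0169] rot [ -0.01  -0.02 -32.25] rows 5.9
(0.465, -0.34, 0.2, 140) d [-0.1212 -0.07    0.12  ] rot [ -0.   0. -20.] rows 3.7
```

Call:
{"api": "carry_out", "payload": {"increments": [[[-0.05,-0.01,0,0,0,-6],[-0.294,-0.04,0.017,0,0,-32],[-0.294,-0.04,0.017,0,0,-32],[-0.294,-0.04,0.017,0,0,-32],[-0.294,-0.04,0.017,0,0,-32],[-0.294,-0.04,0.017,0,0,-32],[-0.294,-0.04,0.017,0,0,-32],[-0.294,-0.04,0.017,0,0,-32]]], "fingers": 0.75}}

```text
clock: 14.85
eef_pos: [0.4644, -0.2027, 0.3197]
tcp_rot: [-3.141, -0.0, 2.085]
force: [0.3, 0.9, 0.1]
gripper_width: 0.0642
grip_force: 0.0
```

Call:
{"api": "carry_out", "payload": {"increments": [[[-0.121,-0.07,0.12,0,0,-20],[-0.121,-0.07,0.12,0,0,-20],[-0.121,-0.07,0.12,0,0,-20],[-0.121,-0.07,0.12,0,0,-20],[-0.121,-0.07,0.12,0,0,-20],[-0.121,-0.07,0.12,0,0,-20]]]}}

```text
clock: 15.45
eef_pos: [0.4641, -0.3393, 0.1995]
tcp_rot: [3.14, -0.002, 2.438]
force: [0.1, 0.6, 0.4]
gripper_width: 0.0641
grip_force: 0.0
```

```bash
python3 - <<'E'
from h import *
s=status.get_state();w=snap('wrist','w8');np.save('w8.npy',[*s['eef_pos'],*s['tcp_rot']])
print(s['eef_pos'],s['tcp_rot'],s['clock'])
g=cv2.cvtColor(w,cv2.COLOR_RGB2GRAY)
c=eyes.get_calibration('wrist');m=np.array(c['mount']);Rt=Rn.from_euler('xyz',s['tcp_rot']).as_matrix()
X=np.array([.474,-.346,.105]);pc=m[:3,:3].T@(Rt.T@(X-np.array(s['eef_pos']))-m[:3,3]);r=np.arctan2(np.hypot(*pc[:2]),pc[2]);uv=np.array([c['cx'],c['cy']])+c['fx']*r*pc[:2]/np.hypot(*pc[:2]);print('pred',uv)
u,v=uv.astype(int);x0,y0=max(u-110,0),max(v-100,0);cv2.imwrite('pics/m6.png',np.hstack([cv2.resize(w,(400,300)),cv2.resize(w[y0:y0+150,x0:x0+200],(400,300),interpolation=cv2.INTER_CUBIC)])[:,:,::-1]);print(x0,y0)
k=(g<60).astype(np.uint8);n,l,q,cc=cv2.connectedComponentsWithStats(k)
for j in range(1,n):
    if 150<q[j,4]<4000: print(q[j],cc[j],atz('wrist',*cc[j],.105,s))
plan([(.474,-.346,.12,140),(.474,-.346,.094,140)])
E
```

```text
[ 0.4641 -0.3393  0.1995] [ 3.1403 -0.0022  2.4376] 15.45
pred [281.3711 229.7141]
171 129
[115   0  35  21 361] [133.0166   9.9695] [ 0.262 -0.319  0.105]
[243   0  61  34 873] [274.2211  10.9141] [ 0.3432 -0.2422  0.105 ]
[ 37  21  19  34 170] [48.6588 36.1   ] [ 0.2095 -0.3884  0.105 ]
[297  26  23  41 474] [307.0084  45.7489] [ 0.3796 -0.2419  0.105 ]
[ 504   37   56   49 1383] [536.8923  60.3073] [ 0.5038 -0.0656  0.105 ]
[266 212  27  38 797] [279.3237 231.3099] [ 0.474  -0.3481  0.105 ]
[444 253  63  74 658] [475.3389 287.8571] [ 0.6419 -0.243   0.105 ]
[530 256  30  34 248] [544.8508 270.5524] [ 0.6972 -0.1615  0.105 ]
(0.474, -0.346, 0.12, 140) d [-0.0116  0.001   0.0805] rot [ 0.06 -0.01 -0.29] rows 1.6
(0.474, -0.346, 0.094, 140) d [ 0.    -0.     0.026] rot [0. 0. 0.] rows 0.5
```

View pics/m6.png

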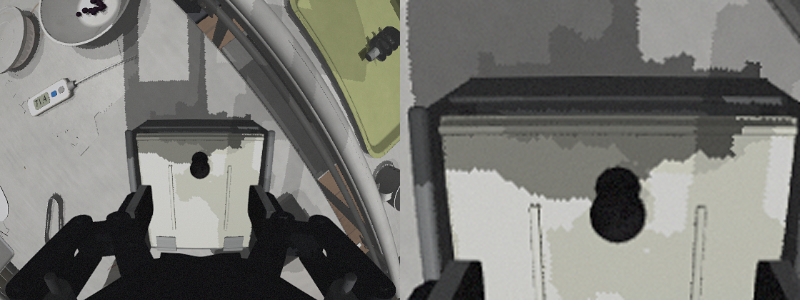

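```bash
python3 - <<'E'
from h import *
a=np.load('w8.npy');s=dict(eef_pos=a[:3],tcp_rot=a[3:])
W=ray('wrist',279.5,235.5,s);S=ray('scene',342.8,172.6)
print(atz('wrist',279.5,235.5,.105,s),tri([W,S]),tri([W,S,ray('top',376.5,193)]))
E
```

```text
[ 0.4767 -0.3502  0.105 ] (array([ 0.4757, -0.3506,  0.1039]), [np.float64(0.0012999903559121012), np.float64(0.001299990355911918)]) (array([ 0.4746, -0.3489,  0.105 ]), [np.float64(0.0023606938503970406), np.float64(0.0007715423061185195), np.float64(0.001741457117885518)])
```

Call:
{"api": "carry_out", "payload": {"increments": [[[-0.012,0.001,0.04,0,0,0],[-0.0145,-0.0005,0.08,0,0,0],[-0.0145,-0.0005,0.095,0,0,0],[-0.0145,-0.0005,0.107,0,0,0],[-0.0145,-0.0005,0.107,0,0,0],[-0.0145,-0.0005,0.107,0,0,0]]]}}

```text
clock: 16.1
eef_pos: [0.4753, -0.3507, 0.0946]
tcp_rot: [3.141, 0.002, 2.438]
force: [0.9, 0.6, -0.1]
gripper_width: 0.0641
grip_force: 0.0
```

Call:
{"api": "carry_out", "payload": {"increments": [[[0,0,0,0,0,0],[0,0,0,0,0,0],[0,0,0,0,0,0],[0,0,0,0,0,0],[0,0,0,0,0,0],[0,0,0,0,0,0]]], "fingers": 0, "grip_force": 25}}

```text
clock: 16.7
eef_pos: [0.4755, -0.3499, 0.0936]
tcp_rot: [3.139, 0.001, 2.436]
force: [3.6, 4.4, 0.0]
gripper_width: 0.0203
grip_force: 24.4
```

```bash
python3 - <<'E'
from h import *
s=status.get_state();p=np.array(s['eef_pos']);y=np.radians(-40);X=np.array([np.cos(y),np.sin(y)])
print(p,s['tcp_rot'],s['force'],s['gripper_width'])
# TCP arc: knob rel to hinge at a: x=-148c+28s, z=148s+28c ; a0 from z=.105
f=lambda a:np.array([-.148*np.cos(a)+.028*np.sin(a),.148*np.sin(a)+.028*np.cos(a)])
a0=.085;R=Rn.from_euler('xyz',s['tcp_rot'])
for a in np.r_[np.arange(.2,1.71,.15)]:
    d=f(a)-f(a0);print(round(a,2),R.inv().apply([d[0]*X[0],d[0]*X[1],d[1]]).round(4))
E
```

```text
[ 0.4755 -0.3499  0.0936] [3.1387 0.0011 2.4361] [3.6257 4.3941 0.0091] 0.020276312414337902
0.2 [-0.0056  0.0001 -0.0164]
0.35 [-0.0157  0.0002 -0.0366]
0.5 [-0.0287  0.0004 -0.055 ]
0.65 [-0.0443  0.0005 -0.0713]
0.8 [-0.0622  0.0007 -0.0851]
0.95 [-0.0819  0.0009 -0.0961]
1.1 [-0.103   0.0011 -0.104 ]
1.25 [-0.1251  0.0012 -0.1087]
1.4 [-0.1476  0.0014 -0.11  ]
1.55 [-0.1701  0.0016 -0.1079]
1.7 [-0.192   0.0017 -0.1025]
```

Call:
{"api": "carry_out", "payload": {"increments": [[[0,0.001,0,0,0,0],[-0.0056,0.001,-0.0164,0,0,0],[-0.0157,0.001,-0.0366,0,0,0],[-0.0287,0.001,-0.055,0,0,0],[-0.0443,0.001,-0.0713,0,0,0],[-0.0622,0.0015,-0.0851,0,0,0],[-0.0622,0.0015,-0.0851,0,0,0]]]}}

```text
clock: 17.4
eef_pos: [0.5249, -0.3919, 0.1804]
tcp_rot: [3.141, 0.005, 2.437]
force: [0.9, 2.0, 1.8]
gripper_width: 0.0201
grip_force: 25.3
```

```bash
python3 - <<'E'
from h import *
s=status.get_state();print(s['eef_pos'],s['tcp_rot'],s['force'],s['gripper_width'],s['grip_force'])
E
```

```text
[ 0.5249 -0.3919  0.1804] [3.1413 0.0053 2.4369] [0.8613 2.0121 1.7561] 0.02006999297334176 25.340496003627777
```

Call:
{"api": "carry_out", "payload": {"increments": [[[-0.0197,0,-0.011,0,0,0],[-0.0408,0,-0.0189,0,0,0],[-0.0629,0,-0.0236,0,0,0],[-0.0854,0,-0.0249,0,0,0],[-0.1079,0,-0.0228,0,0,0],[-0.125,0,-0.019,0,0,0],[-0.125,0,-0.019,0,0,0],[-0.125,0,-0.019,0,0,0]]]}}

```text
clock: 18.2
eef_pos: [0.6184, -0.4716, 0.1975]
tcp_rot: [-3.142, 0.002, 2.437]
force: [1.1, 0.1, 4.6]
gripper_width: 0.0197
grip_force: 24.8
```

```bash
python3 - <<'E'
from h import *
s=status.get_state();print(s['eef_pos'],s['tcp_rot'],s['force'],s['gripper_width'],s['grip_force'])
snap('wrist','w9')
E
```

```text
[ 0.6184 -0.4716  0.1975] [-3.1416  0.0023  2.4369] [1.0748 0.0509 4.5992] 0.019691320260648622 24.82509970664978
```

Call:
{"api": "carry_out", "payload": {"increments": [[[0,0,0,0,0,0],[0,0,0,0,0,0],[0,0,0,0,0,0],[0,0,0,0,0,0],[0,0,-0.03,0,0,0],[0,0,-0.07,0,0,0],[0,0,-0.12,0,0,0],[0,0,-0.16,0,0,0],[0,0,-0.16,0,0,0]]], "fingers": 0.6}}

```text
clock: 19.15
eef_pos: [0.6196, -0.4726, 0.3663]
tcp_rot: [-3.141, 0.015, 2.437]
force: [0.4, -0.8, 1.0]
gripper_width: 0.0514
grip_force: 0.0
```

```bash
python3 - <<'E'
from h import *
s=status.get_state();print(s['eef_pos'],s['tcp_rot'],s['force'],s['gripper_width'])
w=snap('wrist','w10');t=snap('top','t10');sc=snap('scene','s10')
hs=cv2.cvtColor(w,cv2.COLOR_RGB2HSV).astype(int)
# white flap check: predicted knob at a=1.66 & dark ball in scene/top vs. initial
t0=cv2.imread('pics/top0.png')[:,:,::-1].astype(int);y=np.radians(-40);X=np.array([np.cos(y),np.sin(y),0]);H=np.array([.519,-.384,.064])+.089*X
for a in (.1,1.4,1.6,1.7): 
    k=H+X*(-.148*np.cos(a)+.028*np.sin(a))+[0,0,.148*np.sin(a)+.028*np.cos(a)];F=H+X*(-.178*np.cos(a))+[0,0,.178*np.sin(a)];print(a,'knob top',np.array(proj('top',k)),'scene',np.array(proj('scene',k)),'edge scene',np.array(proj('scene',F)))
g=cv2.cvtColor(sc,cv2.COLOR_RGB2GRAY).astype(int)
print(g[120:215:3,300:390:4])
plan([(.50,-.25,.36,110),(.5365,.02,.30,88)])
E
```

```text
[ 0.6196 -0.4726  0.3663] [-3.1415  0.0145  2.4369] [ 0.354  -0.808   1.0305] 0.05135835452053407
0.1 knob top [376.4142 192.033 ] scene [342.0254 172.0116] edge scene [346.766  183.0134]
1.4 knob top [393.304 145.996] scene [321.426  125.3623] edge scene [326.4804 122.0557]
1.6 knob top [395.2377 138.5878] scene [317.1849 123.1261] edge scene [321.2993 117.5634]
1.7 knob top [396.0212 135.236 ] scene [315.1546 122.6682] edge scene [318.7484 116.1072]
[[135 166 146 106  84  87  87  87  88  88  83 107 169 160  73  76  77  78
   79  79  80  67  47]
 [112  90  87  80  82  89  88  88  88  89  86 123 170 102  89  79  75  74
   74  76  75  69  46]
 [ 86  88  88  81  84  88  88  88  89  88 122 122 139 158 157 152 127 112
   97  86  77  72  48]
 [ 72  90  87  80  86  88  88  88  88  88  86  77 108 165 163 161 161 162
  162 156 146 130  49]
 [ 86  89  86  81  86  90  89  88  89  89  92  75 113 164 165 166 164 164
  164 164 163 165  64]
 [113  90  84  81  89  88  89  88  90  89  79  52 118 165 166 167 165 166
  164 165 163 164  87]
 [ 82  90  83  81  89  88  89  88  90  89 106 111 122 165 165 
[... 1921 characters left out ...]
60  60  60  62  67  75  87 104
  121 137 154 134 159]
 [108 127 147 140 118  56  56  58  58  59  60  60  59  59  65  80  93  91
   80  83 100 127 111]
 [112  86  89 111 124  91  58  58  60  60  59  62  81  92 102 103 104 105
  105  89  98  99  96]
 [152 142 128 106  88  78  74  64  62  75 116 147 161 105 104 105 104 105
  105  79  73  71  77]
 [112 137 136 137 145 140 109  86  78  95 132 147 159 152 104 105 105 105
  105  77  75  71  86]
 [ 75  75  84 103 126 148 143 149 141 126  98  79  93 134 147 120 106 106
  106  74  75  73  93]]
(0.5, -0.25, 0.36, 110) d [ 0.2325  0.0921 -0.0033] rot [-0.02 -0.05 29.63] rows 5.0
(0.5365, 0.02, 0.3, 88) d [0.2412 0.1266 0.06  ] rot [-0. -0. 22.] rows 5.6
```

Call:
{"api": "carry_out", "payload": {"increments": [[[0.05,0.02,0,0,0,6],[0.232,0.092,0,0,0,30],[0.232,0.092,0,0,0,30],[0.232,0.092,0,0,0,30],[0.232,0.092,0,0,0,30],[0.232,0.092,0,0,0,30],[0.232,0.092,0,0,0,30]]], "fingers": 1}}

```text
clock: 20.0
eef_pos: [0.4993, -0.2492, 0.3556]
tcp_rot: [-3.14, -0.002, 1.915]
force: [0.3, -1.2, 0.5]
gripper_width: 0.0854
grip_force: 0.0
```

```bash
python3 - <<'E'
from h import *
s=status.get_state();print(s['eef_pos'],s['tcp_rot'])
plan([(.537,.004,.2,88),(.537,.004,.07,88)])
E
```

```text
[ 0.4993 -0.2492  0.3556] [-3.1395 -0.002   1.915 ]
(0.537, 0.004, 0.2, 88) d [0.2253 0.1213 0.1559] rot [-0.14 -0.09 21.72] rows 6.0
(0.537, 0.004, 0.07, 88) d [ 0.   -0.    0.13] rot [0. 0. 0.] rows 2.6
```

Call:
{"api": "carry_out", "payload": {"increments": [[[0.045,0.024,0,0,0,6],[0.09,0.048,0,0,0,14],[0.135,0.072,0.02,0,0,22],[0.225,0.121,0.156,0,0,22],[0.225,0.121,0.156,0,0,22],[0.225,0.121,0.2,0,0,22],[0.225,0.121,0.24,0,0,22],[0.225,0.121,0.27,0,0,22],[0.225,0.121,0.286,0,0,22],[0.225,0.121,0.286,0,0,22]]]}}

```text
clock: 21.0
eef_pos: [0.5338, 0.0022, 0.0636]
tcp_rot: [-3.125, -0.0, 1.53]
force: [-0.9, -0.7, 0.4]
gripper_width: 0.0856
grip_force: 0.0
```

```bash
python3 - <<'E'
from h import *
s=status.get_state();print(s['eef_pos'],s['tcp_rot'],s['force'])
w=snap('wrist','w11')
hs=cv2.cvtColor(w,cv2.COLOR_RGB2HSV).astype(int);print((hs[230:420:10,180:380:12,1]>55).astype(int))
c=eyes.get_calibration('wrist');m=np.array(c['mount']);Rt=Rn.from_euler('xyz',s['tcp_rot']).as_matrix()
def pw(X):
    pc=m[:3,:3].T@(Rt.T@(np.array(X)-np.array(s['eef_pos']))-m[:3,3]);r=np.arctan2(np.hypot(*pc[:2]),pc[2]);return np.array([c['cx'],c['cy']])+c['fx']*r*pc[:2]/np.hypot(*pc[:2])
for X in [(.516,.04,.024),(.558,.04,.024),(.537,.0635,.024)]:print(pw(X))
plan([(.537,.004,.004,88)])
E
```

```text
[0.5338 0.0022 0.0636] [-3.1254 -0.0004  1.5297] [-0.9121 -0.6588  0.4479]
[[1 1 1 1 1 1 1 1 0 0 0 0 1 1 1 1 1]
 [1 1 1 1 1 1 1 1 0 0 0 0 1 1 1 1 1]
 [1 1 1 1 1 1 0 0 0 0 0 0 1 1 1 1 1]
 [1 1 1 1 1 1 1 1 0 0 0 0 1 1 1 1 1]
 [0 1 1 1 1 1 1 1 0 0 0 0 1 1 1 1 1]
 [1 1 1 1 1 1 1 1 0 0 0 1 1 1 1 1 1]
 [0 1 1 1 1 1 1 1 0 0 1 1 1 1 1 1 1]
 [1 1 1 1 1 1 1 1 0 0 1 1 1 1 1 1 1]
 [1 1 1 1 1 1 1 1 1 1 1 1 1 1 1 1 1]
 [1 1 1 1 1 1 1 1 1 1 1 1 1 1 1 1 1]
 [1 1 1 1 1 1 1 1 1 1 1 1 1 1 1 1 1]
 [1 1 1 1 1 1 1 1 1 1 1 1 1 1 1 1 1]
 [0 1 1 1 1 1 1 1 1 1 1 1 1 1 1 1 1]
 [1 1 1 1 1 1 0 0 1 0 1 0 0 0 1 1 0]
 [0 1 1 0 1 1 1 1 0 1 0 0 0 1 0 1 0]
 [1 1 1 0 0 0 0 0 0 0 1 1 1 1 0 0 1]
 [1 1 0 1 0 1 1 1 1 1 0 1 0 0 0 0 1]
 [1 0 1 1 1 0 0 1 0 0 0 0 1 0 0 1 0]
 [0 0 0 1 0 1 1 0 0 1 1 0 0 0 0 0 0]]
[247.0013 180.5739]
[320.021  178.0023]
[281.8526 138.1412]
(0.537, 0.004, 0.004, 88) d [0.0023 0.0011 0.0631] rot [-0.58 -0.   -0.37] rows 1.3
```

Call:
{"api": "carry_out", "payload": {"increments": [[[0.002,0.002,0.02,0,0,0],[0.002,0.002,0.04,0,0,0],[0.002,0.002,0.058,0,0,0],[0.002,0.002,0.06,0,0,0],[0.002,0.002,0.06,0,0,0]]]}}

```text
clock: 21.55
eef_pos: [0.5429, 0.0031, 0.0127]
tcp_rot: [3.139, 0.0, 1.529]
force: [0.4, -0.1, -0.0]
gripper_width: 0.0852
grip_force: 0.0
```

Call:
{"api": "carry_out", "payload": {"increments": [[[0,0,0,0,0,0],[0,0,0,0,0,0],[0,0,0,0,0,0],[0,0,0,0,0,0],[0,0,0,0,0,0],[0,0,0,0,0,0]]], "fingers": 0, "grip_force": 80}}

```text
clock: 22.15
eef_pos: [0.5416, 0.0038, 0.0125]
tcp_rot: [3.14, 0.0, 1.53]
force: [-0.7, 0.0, 7.5]
gripper_width: 0.0397
grip_force: 79.5
```

```bash
python3 - <<'E'
from h import *
s=status.get_state();print(s['eef_pos'],s['tcp_rot'],s['force'],s['gripper_width'],s['grip_force'])
plan([(.53,-.02,.27,88)])
y=np.radians(-40);X=np.array([np.cos(y),np.sin(y)])
b=np.array([.519,-.384])-.025*X;print(b)
E
```

```text
[0.5416 0.0038 0.0125] [3.1399 0.0003 1.5297] [-0.6686  0.0181  7.467 ] 0.0396608084924329 79.49715614318848
(0.53, -0.02, 0.27, 88) d [-0.0243 -0.0102 -0.2575] rot [ 0.1   0.02 -0.35] rows 5.2
[ 0.4998 -0.3679]
```

Call:
{"api": "carry_out", "payload": {"increments": [[[0,0,0,0,0,0],[0,0,0,0,0,0],[0,-0.002,0,0,0,0],[0,-0.003,0.004,0,0,0],[0,-0.003,0.008,0,0,0],[0,-0.003,0.008,0,0,0],[0,-0.003,0.008,0,0,0]]], "fingers": 0.85}}

```text
clock: 22.85
eef_pos: [0.5379, 0.004, 0.0028]
tcp_rot: [-3.141, -0.0, 1.529]
force: [-0.6, -1.1, -0.3]
gripper_width: 0.0727
grip_force: 0.0
```

Call:
{"api": "carry_out", "payload": {"increments": [[[0,0,0,0,0,0],[0,0,0,0,0,0],[0,0,0,0,0,0],[0,0,0,0,0,0],[0,0,0,0,0,0],[0,0,0,0,0,0]]], "fingers": 0, "grip_force": 90}}

```text
clock: 23.45
eef_pos: [0.5388, 0.0039, 0.0037]
tcp_rot: [3.14, 0.0, 1.529]
force: [-0.6, -0.2, 5.0]
gripper_width: 0.0398
grip_force: 90.1
```

```bash
python3 - <<'E'
from h import *
plan([(.537,-.01,.29,88),(.5037,-.3711,.29,140),(.5037,-.3711,.06,140)])
E
```

```text
(0.537, -0.01, 0.29, 88) d [-0.014  -0.0008 -0.2863] rot [ 0.09  0.   -0.37] rows 5.7
(0.5037, -0.3711, 0.29, 140) d [-0.362  -0.0207 -0.    ] rot [  0.   0. -52.] rows 7.3
(0.5037, -0.3711, 0.06, 140) d [ 0.   -0.    0.23] rot [0. 0. 0.] rows 4.6
```

Call:
{"api": "carry_out", "payload": {"increments": [[[0,0,-0.02,0,0,0],[-0.003,0,-0.06,0,0,0],[-0.01,0,-0.11,0,0,0],[-0.014,0,-0.16,0,0,0],[-0.014,0,-0.21,0,0,0],[-0.014,0,-0.255,0,0,0],[-0.014,0,-0.286,0,0,0],[-0.014,0,-0.286,0,0,0],[-0.014,0,-0.286,0,0,0]]]}}

```text
clock: 24.35
eef_pos: [0.5367, -0.0099, 0.2883]
tcp_rot: [-3.14, -0.0, 1.529]
force: [-0.4, 0.3, -3.5]
gripper_width: 0.0399
grip_force: 91.2
```

```bash
python3 - <<'E'
from h import *
s=status.get_state();print(s['eef_pos'],s['force'],s['gripper_width'],s['grip_force'])
plan([(.5037,-.3711,.29,140),(.5037,-.3711,.06,140)])
E
```

```text
[ 0.5367 -0.0099  0.2883] [-0.4167  0.2898 -3.5351] 0.039877796954441797 91.23673439025879
(0.5037, -0.3711, 0.29, 140) d [-0.3623 -0.018  -0.0017] rot [ -0.06  -0.04 -52.37] rows 7.3
(0.5037, -0.3711, 0.06, 140) d [ 0.   -0.    0.23] rot [0. 0. 0.] rows 4.6
```

Call:
{"api": "carry_out", "payload": {"increments": [[[-0.04,-0.002,0,0,0,-6],[-0.085,-0.004,0,0,0,-13],[-0.13,-0.006,0,0,0,-20],[-0.18,-0.009,0,0,0,-27],[-0.23,-0.012,0,0,0,-34],[-0.28,-0.014,0,0,0,-42],[-0.325,-0.016,0,0,0,-48],[-0.35,-0.018,0,0,0,-52],[-0.362,-0.018,0,0,0,-52.4],[-0.362,-0.018,0,0,0,-52.4]]]}}

```text
clock: 25.35
eef_pos: [0.5034, -0.3714, 0.2859]
tcp_rot: [3.141, -0.005, 2.44]
force: [-0.9, 0.0, -2.3]
gripper_width: 0.0399
grip_force: 91.3
```

```bash
python3 - <<'E'
from h import *
s=status.get_state();print(s['eef_pos'],s['tcp_rot'],s['force'],s['gripper_width'])
t=snap('top','t12');w=snap('wrist','w12');snap('scene','s12')
# flap plane colour check in scene
g=cv2.cvtColor(cv2.imread('pics/s12.png'),6).astype(int);print(g[120:165:6,300:345:5])
plan([(.5037,-.3711,.06,140),(.5037,-.3711,.0065,140)])
E
```

```text
[ 0.5034 -0.3714  0.2859] [ 3.1414 -0.0054  2.4404] [-0.8966  0.0345 -2.2981] 0.03989277287751241
[[136 157 130  95  88  87  89  87  76]
 [ 87  82  80  81  89  89  89  89 122]
 [ 87  83  80  81  90  89  89  89  93]
 [ 82  81  81  84  90  90  90  89 107]
 [146  82  82  88  89  89  89  90  86]
 [139  82  84  89  90  90  90  90  84]
 [ 71  84  83  89  89  89  90  90  65]
 [ 76  83  83  88  91 103  82  68  70]]
(0.5037, -0.3711, 0.06, 140) d [-0.0015 -0.0024  0.228 ] rot [ 0.06 -0.17  0.05] rows 4.6
(0.5037, -0.3711, 0.0065, 140) d [ 0.     -0.      0.0535] rot [0. 0. 0.] rows 1.1
```

Call:
{"api": "carry_out", "payload": {"increments": [[[0,0,0.04,0,0,0],[0,0,0.085,0,0,0],[0,0,0.13,0,0,0],[0,0,0.17,0,0,0],[0,0,0.2,0,0,0],[0,0,0.22,0,0,0],[0,0,0.235,0,0,0],[0,0,0.245,0,0,0],[0,0,0.245,0,0,0]]]}}

```text
clock: 26.4
eef_pos: [0.5042, -0.3689, 0.0431]
tcp_rot: [3.141, -0.003, 2.445]
force: [0.5, 0.0, -3.2]
gripper_width: 0.04
grip_force: 91.3
```

```bash
python3 - <<'E'
from h import *
s=status.get_state();print(s['eef_pos'],s['tcp_rot'],s['force'],s['gripper_width'])
E
```

```text
[ 0.5042 -0.3689  0.0431] [ 3.1413 -0.0028  2.4453] [ 0.4722  0.0129 -3.1951] 0.03997881274289745
```

Now the last 37 mm, watching for floor contact.

Call:
{"api": "carry_out", "payload": {"increments": [[[0,-0.001,0.008,0,0,0],[0,-0.001,0.016,0,0,0],[0,-0.001,0.024,0,0,0],[0,-0.001,0.03,0,0,0],[0,-0.001,0.034,0,0,0],[0,-0.001,0.034,0,0,0],[0,-0.001,0.034,0,0,0]]]}}

```text
clock: 27.1
eef_pos: [0.5039, -0.3718, 0.0101]
tcp_rot: [3.142, -0.0, 2.444]
force: [0.0, -0.6, -3.4]
gripper_width: 0.0396
grip_force: 91.3
```

```bash
python3 - <<'E'
from h import *
s=status.get_state();print(s['eef_pos'],s['tcp_rot'],s['force'],s['gripper_width'])
E
```

```text
[ 0.5039 -0.3718  0.0101] [ 3.1416 -0.      2.4438] [ 0.0339 -0.6264 -3.3778] 0.03964743285494871
```

Call:
{"api": "carry_out", "payload": {"increments": [[[0,0,0.003,0,0,0],[0,0,0.005,0,0,0],[0,0,0.005,0,0,0],[0,0,0.005,0,0,0]]]}}

```text
clock: 27.5
eef_pos: [0.5039, -0.3717, 0.0051]
tcp_rot: [3.142, -0.0, 2.444]
force: [0.0, -0.8, -2.6]
gripper_width: 0.0393
grip_force: 91.3
```

Call:
{"api": "carry_out", "payload": {"increments": [[[0,0,0,0,0,0],[0,0,0,0,0,0],[0,0,0,0,0,0],[0,0,0,0,0,0],[0,0,0,0,0,0],[0,0,-0.01,0,0,0],[0,0,-0.05,0,0,0],[0,0,-0.1,0,0,0],[0,0,-0.15,0,0,0],[0,0,-0.2,0,0,0]]], "fingers": 0.75}}

```text
clock: 28.5
eef_pos: [0.5036, -0.3714, 0.2079]
tcp_rot: [3.142, 0.0, 2.444]
force: [0.8, -0.7, 0.3]
gripper_width: 0.0641
grip_force: 0.0
```

Call:
{"api": "carry_out", "payload": {"increments": [[[0.02,0,-0.04,0,0,0],[0.04,0,-0.08,0,0,0],[0.04,0,-0.08,0,0,0],[0.04,0,-0.08,0,0,0],[0.04,0,-0.08,0,0,0]]]}}

```text
clock: 29.0
eef_pos: [0.4728, -0.3456, 0.2843]
tcp_rot: [-3.142, -0.002, 2.444]
force: [-0.1, -0.4, -0.1]
gripper_width: 0.0641
grip_force: 0.0
```

```bash
python3 - <<'E'
from h import *
s=status.get_state();print(s['eef_pos'],s['tcp_rot'],s['force'],s['gripper_width'],s['clock'])
w=snap('wrist','w13');t=snap('top','t13')
c=eyes.get_calibration('wrist');m=np.array(c['mount']);Rt=Rn.from_euler('xyz',s['tcp_rot']).as_matrix()
def pw(X):
    pc=m[:3,:3].T@(Rt.T@(np.array(X)-np.array(s['eef_pos']))-m[:3,3]);r=np.arctan2(np.hypot(*pc[:2]),pc[2]);return np.array([c['cx'],c['cy']])+c['fx']*r*pc[:2]/np.hypot(*pc[:2])
y=np.radians(-40);X=np.array([np.cos(y),np.sin(y),0]);Y=np.array([-X[1],X[0],0]);B=np.array([.519,-.384,0])
for n,q in [('worm',(-.0255,0,.025)),('end1',(-.078,0,.025)),('end2',(.028,0,.025)),('cornerF',(-.09,.075,.004)),('cornerF2',(-.09,-.075,.004)),('hinge',(.089,0,.064))]: print(n,pw(B+X*q[0]+Y*q[1]+[0,0,q[2]]))
g=cv2.cvtColor(w,7);u,v=pw(B-.0255*X+[0,0,.025]).astype(int)
print(g[v-70:v+75:6,u-60:u+61:6].astype(int))
hs=cv2.cvtColor(t,cv2.COLOR_RGB2HSV).astype(int);k=((hs[...,0]<8)|(hs[...,0]>172))&(hs[...,1]>150)&(hs[...,2]>90)
n,l,q,cc=cv2.connectedComponentsWithStats(k.astype(np.uint8))
for j in range(1,n):
    if q[j,4]>15 and cc[j][0]<320: print('red',q[j],cc[j],atz('top',*cc[j],.03))
E
```

```text
[ 0.4728 -0.3456  0.2843] [-3.1416 -0.0016  2.4439] [-0.0665 -0.3936 -0.129 ] 0.06409488379454635 29.0
worm [280.4304 204.4646]
end1 [280.5129 163.728 ]
end2 [280.3499 243.4189]
cornerF [337.5167 153.3147]
cornerF2 [223.568  153.0801]
hinge [280.2245 297.9973]
[[118 118 114 113 114 113 115  99 102 117  99 178 180 181 179 180 181 182
  169 158 153]
 [111 107 112 116 112 114 117  99 101 104  99 180 180 179 179 181 187 186
  160 155 158]
 [113  97  99 102  99  99 101  97  99 100  97 164 128  93  93 181 185 186
  160  74 156]
 [ 48  46  47  49  46  47  47  49  48  49  48  43  48  48  47  52  51  44
   45  40  53]
 [ 29  46  64  64  62  66  67  64  63  66  67  64  63  49  52  99 108 103
   97  85  89]
 [ 40  53  88  83  90  87  89  86  89  91 104  57  83  85  67 134 114 128
  124  69  42]
 [ 45  48  68  85  90  87  90  90  88  60 100  63  70 141 150 149 151 150
  129  69  41]
 [ 41 112 129  85  90  88  90  88  68  64  69  64  75 137 151 149 149 149
  132  67  42]
 [ 42 115 127 149 148 151 154 151  79  67  65  64 116 152 149 150 151 136
  132  66  44]
 [ 42 112 129 147 147 150 149 150 151 
[... 824 characters left out ...]
 121 123 122
   62  42  60]
 [109 114 111 138 138 141 140 139 139 141 122 122 126 123 122 123 123 122
   63  39  54]
 [104 100 107 140 139 140 138 140 137 139 141 123 140 139 126 122 122 120
   63  40  59]
 [118  92 107 141 137 139 140 140 140 137 140 135 138 136 138 123 120 120
   68  40  48]
 [107  73 108 132 120 123 125 123 126 125 121 125 126 125 126 126 108 108
   51  40  42]
 [109  42  52  64  67  66  68  69  66  67  70  67  68  72  67  70  59 112
   50  37  44]
 [106  39  50  61  66  65  67  68  67  71  71  71  67  70  68  67  54  54
   49  45  44]]
red [270  61   8  11  60] [273.3167  65.9667] [ 1.1234 -0.2043  0.03  ]
red [176 270  21  12 117] [185.7949 275.3675] [0.47  0.412 0.03 ]
```

```bash
python3 -c "
from h import *
print(job.hand_in())"
```

```text
the job is handed in; nothing more can be done
None
```

I handed the job in at about 29 s on the robot clock. The worm lies flat in the lower tier under the raised flap, the push rod lies on the table, and the arm never worked near the ring nut or the cup, though I did not re-measure those two at the end.

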